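# Press an egg box shut with the over-centre cam lever

## Robot

A 6-joint arm with a two-finger parallel gripper is mounted at the origin on the work surface. World frame = base frame: x ahead of the robot, y to its left, z up, the work surface at z = 0. Lengths are in m, angles in rad, forces in N, time in s.
With the tool pointing down it reaches from about 0.35 to 0.925 m from the base axis. Payload 6.4 kg.
Tool frame: the origin (TCP) lies at the very end of the fingers, on their centre line; the grasp point (between the pads) lies 19 mm behind it (robot.hold_point_z is the distance from the TCP to the grasp point, in m); z points along the fingers, y is the direction in which the jaws open and shut (so a half turn about z gives the same grasp; the last joint's range is limited). The gripper opens to 94 mm and grips with 3 to 60 N. Pads are 16 mm wide; open, the fingers measure 119 mm over their backs; the gripper's body (75 mm by 177 mm) begins 78 mm behind the grasp point.
Start: joints at [1.018, 0.245, 1.558, -0, 1.339, -0.174], TCP at [0.24, 0.604, 0.205] pointing down, gripper open.
Joint ranges: [-3.13, 3.13], [-1.02, 2.26], [0.13, 2.54], [-0.95, 4.09], [0.21, 2.88], [-2.74, 2.74]. Speed limits (rad/s): [2.57, 2.57, 3.14, 3.14, 3.14, 3.14].

## Interface

Orientations are given as [roll, pitch, yaw] about the fixed x, y, z axes, in that order (R = Rz(yaw) Ry(pitch) Rx(roll)).
In Python, from cell import status, vision, job, robot gives the robot as it stands.
- The arm moves only by the tool step_arm, never from a script. Its argument "rows" is one flat list of numbers, 5 for each row, row after row: the closure, from 0 (fully open) to 1 (shut), then the shift along the tool's x, y, z in cm, then the turn about the tool's z in rad. In form: [fingers, tx, ty, tz, turn, fingers, tx, ty, tz, turn, ...]. A call has 1 to 8 rows; each row shifts and turns the pose as measured when the row begins, along the tool's axes as they then stand; what a row does not reach is not made up. A row lasts 1/10 s, in which the tool goes at most 50 mm and 8.59 degrees, less where a joint would pass 70% of its speed; a pose out of reach is approached as far as the arm can. A call with a gripper value outside its range is refused whole. The fingers move at their own pace and stop on an object; "newtons" is the grip in N (left out, the last holds). Time passes only in rows, so rows that do not move let the fingers close. It gives the time, the measured TCP pose, the force and the opening at its end, in the units of the state.
- status.observe(): the state, without advancing time (a new reading comes with each control period).
- vision.get_image(name): name is "side" or "top"; returns the picture (480x640x3 uint8, red, green, blue); there is no depth.
- vision.camera_info(name): a dict with "K" (3x3 intrinsics, pixels), "R" (3x3) and "t" (3): a world point X has camera coordinates R X + t. Camera axes: x right, y down, z forward; pixel columns grow to the right and rows downward; lengths in m; the calibration is good to about 2 mm. A picture is of the moment at which its call begins. camera_info takes no time and is no camera call.
- job.hand_in(): hands the job in, once; it reports no verdict.
The state is a dict: "t": time; "joint_pos": joint angles; "qvel": joint speeds; "effort": joint torques, N m; "eef_pos": TCP position; "eef_rot": TCP orientation; "wrist_force": force on the tool from outside, world axes, zero at the start; "moment": the same for the moment, N m; "width": opening from 0.0 (shut) to 1.0 (fully open).
Only numpy, scipy, OpenCV 4.12 (cv2) and the standard library are available. Lean on these libraries where they do the work, as an engineer would, in place of code of your own. Each camera call takes 0.05 s, during which the arm holds its last target.

## Task

Slide the filled egg box along the bed of the hand press, in between the side guides, until it bears squarely and firmly against the buffered back stop: feel for the stop, and do not crush the box against it. Then bring the over-centre lever down until it snaps past centre and stays locked with the platen holding the box lid shut, without bearing down hard on it once it has gone over, and let go. Keep the box level and leave everything else on the bench where it stands.

Things in the scene. Friction and masses are not known exactly. Their poses are not given: they have to be found in the camera images.
- press: Cast-iron two-pillar hand press, bolted down. Origin: under its bed, below the ram; x = the way boxes slide in, y left, z up. Bed x -220 to 125, y -125 to 125 mm, top 22 mm above the bench. Pillars at y -104 and 104 mm, 24 thick, bear a crosshead (x -22 to 22, y -127 to 127, z 120 to 160 mm) and fork ears for the lever's pin above it (x -24 to 24, y -31 to 31 mm, to z 253).
- guide_entry (a point): Middle of the bed top where the straight part of the side guides starts: press x = 0, y = 0, 22 mm above the bench. The guides are upright steel strips 40 mm tall, 4 mm thick, 108 mm apart inside, straight to press x = 58 mm; towards the front they flare out at 22 degrees each, to about 174 mm apart at x = -82 mm.
- eggbox: Tan moulded-pulp six-egg box, full, 0.25 to 0.5 kg, loose on the bed before the guides. Origin: centre of its underside; x along its 150 mm length, y across its 102 mm width, z up. Tray tapers downwards; its rim, the widest part (150 x 102 mm), is 30 to 36 mm up. Lid above the rim, flat top 66 mm up when shut. Goes in endwise: its +x end meets the back stop.
- eggbox_lid (a joint): Opening angle of the box lid in rad, 0 = shut; hinged along the box's +y side. Springback in the pulp holds it about 0.07 open (free edge 7 mm up) until it is pressed down.
- stopbracket: Fixed iron bracket of the back stop, 90 mm wide, 44 tall. Origin on the bed top at press x = 102 mm; axes as the press. On rods before it: a rubber pad, 80 mm wide, face square to x, 14 to 40 mm above the bed. Its face is set anywhere from 27 to 55 mm in front of this origin, differently each time and not measured: feel for it. The pad gives about 3 N per mm, at most 7 mm.
- platen: Flat iron pressing plate under the ram, 130 (x) x 84 (y) x 12 mm, sprung, centred over the press origin. Its underside is 101 mm above its own origin, which with the lever up is the press origin: 79 mm above the bed. It goes down about 17 mm with the lever and bears on the box lid.
- camlever (a joint): Angle of the lever (eccentric and link over the ram), rad: 0 = up, grows as the handle goes down. Dead centre 1.15. Before it springs drive it up: 3 to 4 N at the grip, square to the arm, about 10 N from 0.65 to 0.85 as the plate meets the box, falling to none at centre. Then it snaps down onto a rubber-buffered stop, 1.31, and stays.
- leverstop (a joint): Squeeze of the rubber bush behind the lever's stop lug, in rad about the lever's axis: 0 = not squeezed, as at the start and when the lever has just snapped over by itself. It yields, lever and all, only when the lever is forced on: about 0.0085 for each 5 N on the handle.
- lever_grip (a point): Middle of the lever's wooden handle: round, 24 mm thick, free for 38 mm behind and 45 mm in front of this point, lying along press x, pointing to the front. Circles point lever_pivot at 170 mm: lever up (arm 37.5 degrees above level), 135 mm to the press's right (-y) and 334 mm above the bench; locked, 133 mm right, about 124 mm above the bench.
- lever_pivot (a point): Point on the lever's turning axis (parallel to press x) in line with the middle of the grip: 98 mm in front of the press origin (x = -98 mm), 230 mm above the bench. The flat iron arm swings at press x -50 to -38 mm, in front of the pillars.
- sparebox: A second, shut egg box standing on the bench: a bystander. Origin: centre of its underside.
- brassweight: Brass scale weight, 42 mm thick, 60 mm tall: a bystander. Origin: centre of its underside.
- basin: Chipped enamel basin, 236 mm wide, 65 mm tall: a bystander. Origin: centre of its underside.
- candler: Red steel candler lamp, 96 mm wide, 147 mm tall: a bystander. Origin: centre of its underside.
- stamp: Hand stamp with wooden handle, 84 mm tall: a bystander. Origin: centre of its underside.
- eggcup: Wooden egg cup with an egg, 86 mm tall: a bystander. Origin: centre of its underside.
Things that resemble listed ones, but are neither listed nor needed, are in the scene too. Leave any green or pink look-alike of the eggbox alone.

How it is judged:
By the outcome, as a careful person would: the job done as asked, in the order asked, and still so for the second after the job is handed in, with the robot touching nothing.
It also fails if it takes over 67 s, if anything falls off the work surface, if the arm or the gripper's body presses on something with over 40 N, if the wrist force passes 120 N, or if a joint passes its speed limit or range.

## Working session

There is one attempt and no reset: what is moved stays moved. The work goes in short steps, Python scripts to look and compute and a tool call to move; the robot and the scene stay as the last step left them, time stands still between calls to the robot, and variables do not carry over. Pictures are saved under pics/ and viewed, and the job is handed in when it is done.

Besides the shell and the picture viewer there is one more tool, called as a command line: name --argument value ..., lists and objects as JSON in quotes. step_arm: Moves the arm, as the interface text tells. Its arguments: {"type":"object","properties":{"rows":{"type":"array","items":{"type":"number"}},"newtons":{"type":"number"}},"required":["rows"]}

```bash
ls; mkdir -p pics; python3 - <<'E'
from cell import status, vision, job, robot
import cv2
s=status.observe()
for k,v in s.items(): print(k,v)
print(robot.hold_point_z)
for n in("side","top"):
    im=vision.get_image(n); cv2.imwrite(f"pics/{n}0.png",im[:,:,::-1])
    print(n,vision.camera_info(n))
E
```

```text
pics
t 0.0
joint_pos [ 1.01788972e+00  2.45786594e-01  1.55898276e+00 -2.39168644e-05
  1.33867638e+00 -1.74085404e-01]
qvel [ 0.00131435 -0.00213231  0.0007758   0.00024171 -0.00013842  0.00033554]
effort [-1.89099869e-04 -4.15837383e+01 -3.14597476e+01  6.84542907e-02
  3.31835740e-02 -1.65526912e-04]
eef_pos [0.24006667 0.60341386 0.20437973]
eef_rot [-3.13976355e+00 -2.98054642e-04  2.76277670e+00]
wrist_force [-0.71942537  0.11816658 -0.21721171]
moment [ 0.00711419  0.00145169 -0.01853327]
width 0.9978582284231016
0.0188
side {'K': array([[621.24487995,   0.        , 322.59174378],
       [  0.        , 621.24487995, 238.0385799 ],
       [  0.        ,   0.        ,   1.        ]]), 'R': array([[ 9.22068552e-01, -3.87026335e-01,  4.47915541e-04],
       [-2.10921133e-01, -5.03477464e-01, -8.37867960e-01],
       [ 3.24502481e-01,  7.72477222e-01, -5.45872770e-01]]), 't': array([-0.4224042 ,  0.30454552,  1.37284918])}
top {'K': array([[581.11834661,   0.        , 317.43183128],
       [  0.        , 581.11834661, 241.62731136],
       [  0.        ,   0.        ,   1.        ]]), 'R': array([[ 0.02169653, -0.99970551,  0.01087012],
       [-0.99786003, -0.02232472, -0.061457  ],
       [ 0.06168158, -0.00951346, -0.99805054]]), 't': array([0.04153532, 0.51643765, 1.80279942])}
```

View pics/side0.png

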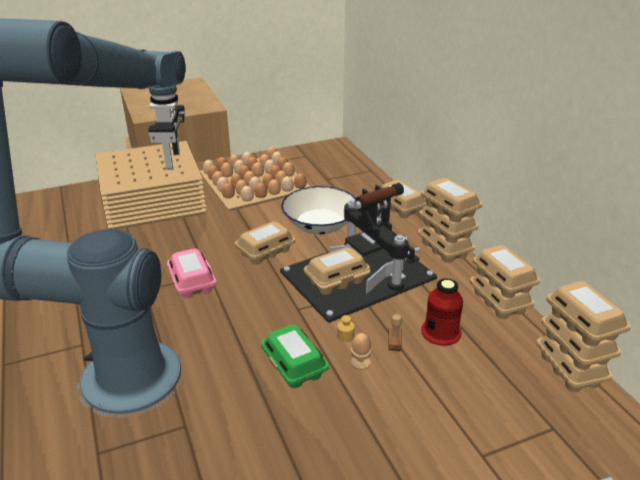

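View pics/top0.png

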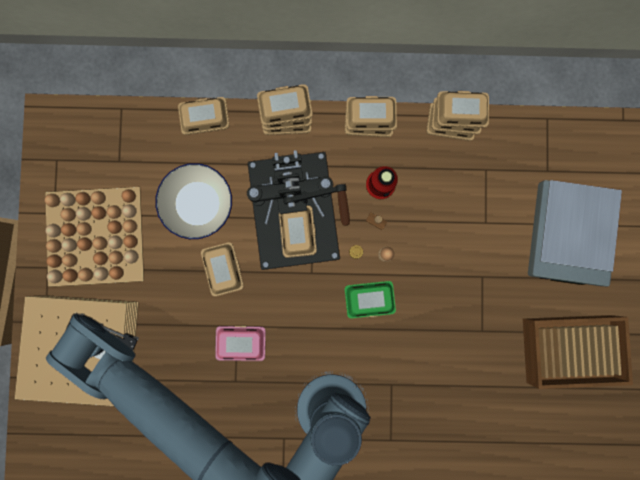

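Tan boxes in the top view: (297,232) on the press bed before the guides, (222,268) on the bench (spare), and the back-row stacks at row ~110. Green (370,300) and pink (240,344) are look-alikes. The one on the bed fits the description. I'll enlarge it.

```bash
python3 - <<'E'
import cv2
a=cv2.imread('pics/top0.png')[140:285,230:420]; cv2.imwrite('pics/ctop.png',cv2.resize(a,None,fx=4,fy=4,interpolation=cv2.INTER_CUBIC))
a=cv2.imread('pics/side0.png')[170:330,270:470]; cv2.imwrite('pics/cside.png',cv2.resize(a,None,fx=3.7,fy=3.7,interpolation=cv2.INTER_CUBIC))
E
```

```text
(no output)
```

View pics/ctop.png

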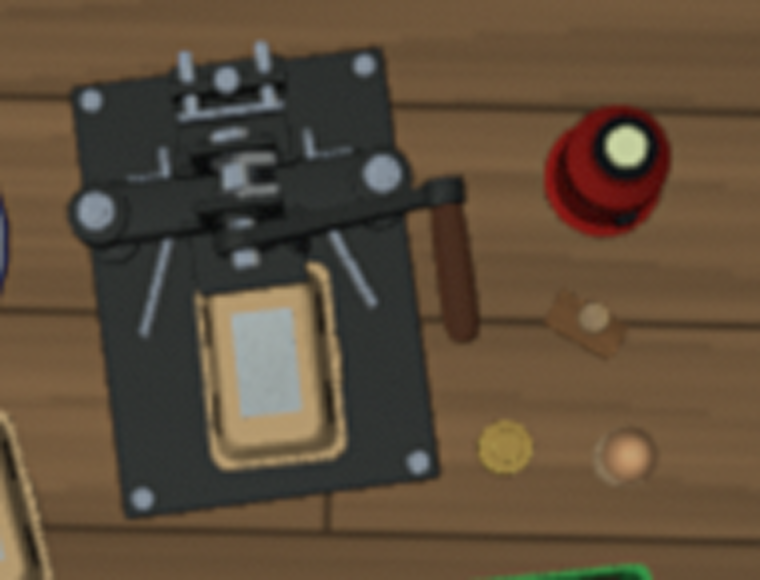

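View pics/cside.png

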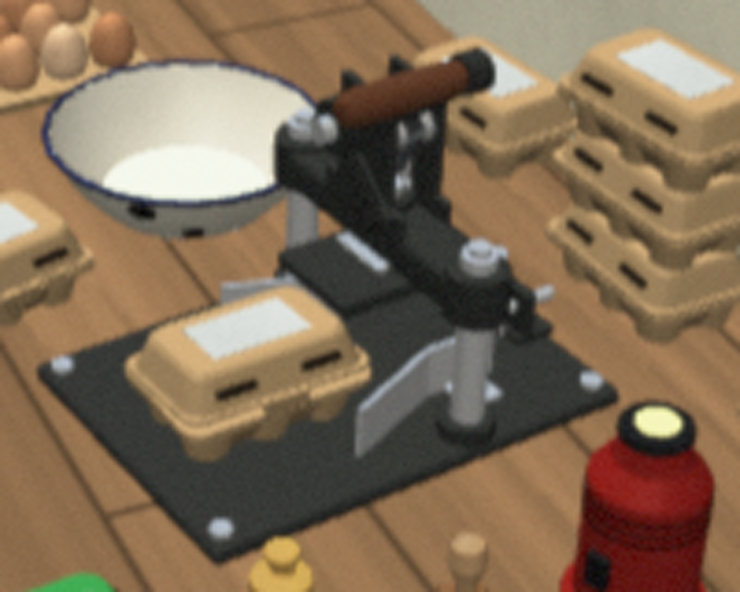

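The box on the bed sits at top-view (297,232). The bed corner bolts are visible in both views, so I'll triangulate the press and the box.

```bash
cat > h.py <<'E'
import numpy as np, cv2
from cell import status, vision, job, robot
C={n:vision.camera_info(n) for n in("side","top")}
def P(n): c=C[n]; return c["K"]@np.c_[c["R"],c["t"]]
def tri(s,t):
    X=cv2.triangulatePoints(P("side"),P("top"),np.array(s,float).T.reshape(2,-1),np.array(t,float).T.reshape(2,-1)); return (X[:3]/X[3]).T
def plane(n,uv,z):
    c=C[n]; uv=np.atleast_2d(np.array(uv,float)); d=(np.linalg.inv(c["K"])@np.c_[uv,np.ones(len(uv))].T).T@c["R"]; o=-c["R"].T@c["t"]
    return o+d*((z-o[2])/d[:,2])[:,None]
def proj(n,X):
    q=(P(n)@np.c_[np.atleast_2d(X),np.ones(len(np.atleast_2d(X)))].T); return (q[:2]/q[2]).T
ct=lambda a:np.array(a)/4+[229.6,139.6]
cs=lambda a:np.array(a)/3.7+[269.6,169.6]
def fit2(A,B): # B=R A+t
    a=A-A.mean(0);b=B-B.mean(0);th=np.arctan2((a[:,0]*b[:,1]-a[:,1]*b[:,0]).sum(),(a*b).sum())
    R=np.array([[np.cos(th),-np.sin(th)],[np.sin(th),np.cos(th)]]); return th,B.mean(0)-R@A.mean(0),R
E
python3 - <<'E'
from h import *
np.set_printoptions(precision=4,suppress=True)
print("bolts 3d",tri(cs([(62,365),(221,528),(591,380)]),ct([(142,498),(419,461),(364,65)])))
B=plane("top",ct([(72,88),(382,46),(438,478),(128,518)]),.022)
print(B)
A=np.array([[.125,.125],[.125,-.125],[-.22,-.125],[-.22,.125]])
th,t,R=fit2(A,B[:,:2]); print(th,t, B[:,:2]-(A@R.T+t))
S=plane("side",cs([(38,370),(218,562),(618,397)]),.022) # BL BR TR
A2=A[[3,2,1]]; th2,t2,R2=fit2(A2,S[:,:2]); print(th2,t2,S[:,:2]-(A2@R2.T+t2))
# box label corners
tl=ct([(231,312),(293,306),(301,412),(240,419)]);
sl=cs([(276,287),(311,325),(213,358),(185,328)]) # 
X=tri(sl,tl);print("label",X)
L=plane("top",tl,.088);print(L,L.mean(0))
def topress(p): return (np.asarray(p)[...,:2]-t)@R
print("label in press",topress(L), topress(L).mean(0))
rim=plane("top",ct([(213,468),(344,462),(328,263)]),.055); print("rim",topress(rim))
g=ct([(433,205),(447,340),(479,335),(463,203)]);
H=plane("top",g,.334); print("handle",topress(H))
sg=cs([(337,113),(470,75)]);print("weight etc",topress(plane("top",ct([(505,447),(628,455),(594,317)]),.05)))
E
```

```text
bolts 3d [[ 0.4418  0.2135  0.0273]
 [ 0.4751 -0.0005  0.0286]
 [ 0.7851  0.0486  0.0279]]
[[ 0.7619  0.2777  0.022 ]
 [ 0.8011  0.035   0.022 ]
 [ 0.462  -0.0157  0.022 ]
 [ 0.4257  0.2245  0.022 ]]
0.15357268756023182 [0.6596 0.1377] [[-0.0021 -0.0026]
 [-0.0012  0.0018]
 [ 0.0007  0.0039]
 [ 0.0026 -0.003 ]]
0.1542368085527763 [0.6599 0.133 ] [[ 0.0031 -0.0016]
 [ 0.0017  0.0002]
 [-0.0048  0.0013]]
label [[0.5799 0.1451 0.1019]
 [0.5858 0.0991 0.0974]
 [0.5076 0.0908 0.0964]
 [0.5036 0.1356 0.0933]]
[[0.5814 0.1457 0.088 ]
 [0.587  0.0992 0.088 ]
 [0.5072 0.0913 0.088 ]
 [0.5009 0.137  0.088 ]] [0.5441 0.1183 0.088 ]
label in press [[-0.0761  0.0199]
 [-0.0777 -0.0269]
 [-0.1577 -0.0225]
 [-0.157   0.0236]] [-0.1171 -0.0015]
rim [[-0.1894  0.0498]
 [-0.198  -0.05  ]
 [-0.0448 -0.0579]]
handle [[-0.0505 -0.1256]
 [-0.1388 -0.1228]
 [-0.1383 -0.1438]
 [-0.0517 -0.1451]]
weight etc [[-0.2026 -0.174 ]
 [-0.221  -0.2669]
 [-0.1123 -0.2556]]
```

```bash
python3 - <<'E'
from h import *
np.set_printoptions(precision=4,suppress=True)
a=cv2.imread('pics/side0.png')[30:190,90:290]; cv2.imwrite('pics/cgrip.png',cv2.resize(a,None,fx=3.7,fy=3.7,interpolation=cv2.INTER_CUBIC))
th=.154;R=np.array([[np.cos(th),-np.sin(th)],[np.sin(th),np.cos(th)]]);t=np.array([.6597,.136])
for z in(.05,.062): print((plane("top",ct([(180,118),(283,106),(228,137),(190,62),(265,50)]),z)[:,:2]-t)@R)
E
```

```text
[[ 0.0827  0.0423]
 [ 0.0816 -0.0378]
 [ 0.0631  0.0075]
 [ 0.1251  0.0291]
 [ 0.1269 -0.0297]]
[[ 0.0803  0.0418]
 [ 0.0793 -0.0377]
 [ 0.0609  0.0072]
 [ 0.1224  0.0287]
 [ 0.1242 -0.0297]]
```

View pics/cgrip.png

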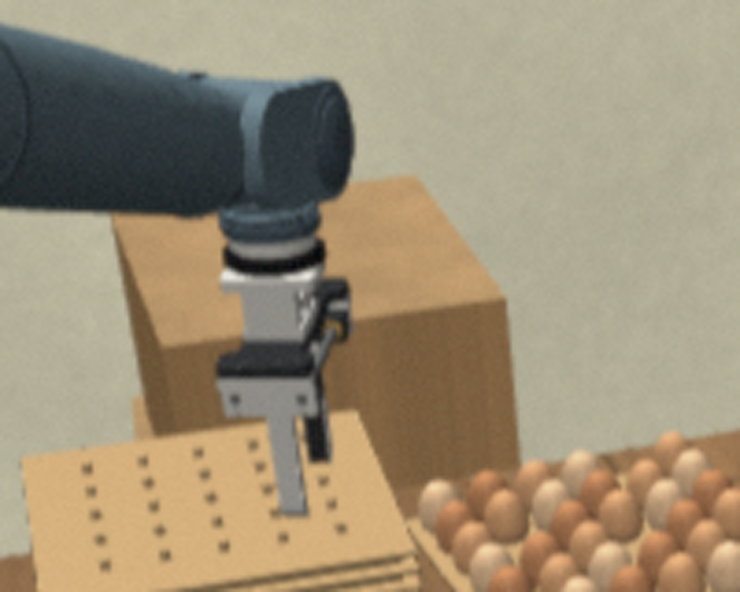

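```bash
python3 - <<'E'
from h import *
np.set_printoptions(precision=1,suppress=True)
for z in(.2,.3,.4,.5,.55,.6,.65): print(z,proj("top",[.24,.6034,z]),proj("side",[.24,.6034,z]))
a=cv2.imread('pics/top0.png')[290:480,30:380]; cv2.imwrite('pics/carm.png',cv2.resize(a,None,fx=2.2,fy=2.2,interpolation=cv2.INTER_CUBIC))
E
```

```text
0.2 [[117.6 332.2]] [[173.2 163.3]]
0.3 [[104.9 335.8]] [[168.6 131.3]]
0.4 [[ 90.3 339.9]] [[163.7  97.2]]
0.5 [[ 73.5 344.7]] [[158.4  60.9]]
0.55 [[ 64.1 347.3]] [[155.7  41.8]]
0.6 [[ 54.  350.2]] [[152.8  22. ]]
0.65 [[ 42.9 353.3]] [[149.8   1.6]]
```

View pics/carm.png

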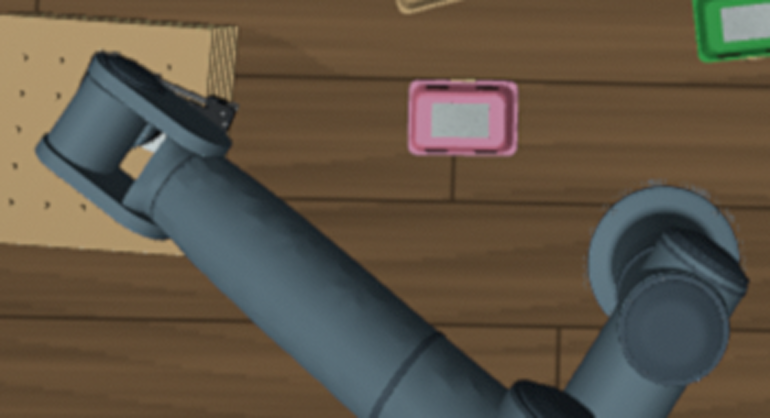

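```bash
python3 - <<'E'
import cv2,numpy as np
g=lambda a:(255*(a/255.)**.45).astype(np.uint8)
a=cv2.imread('pics/top0.png')[145:215,245:350]; A=cv2.resize(g(a),None,fx=7,fy=7,interpolation=cv2.INTER_CUBIC);cv2.imwrite('pics/d1.png',A)
a=cv2.imread('pics/side0.png')[175:265,325:430]; cv2.imwrite('pics/d2.png',cv2.resize(g(a),None,fx=6.5,fy=6.5,interpolation=cv2.INTER_CUBIC))
E
```

```text
(no output)
```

View pics/d1.png

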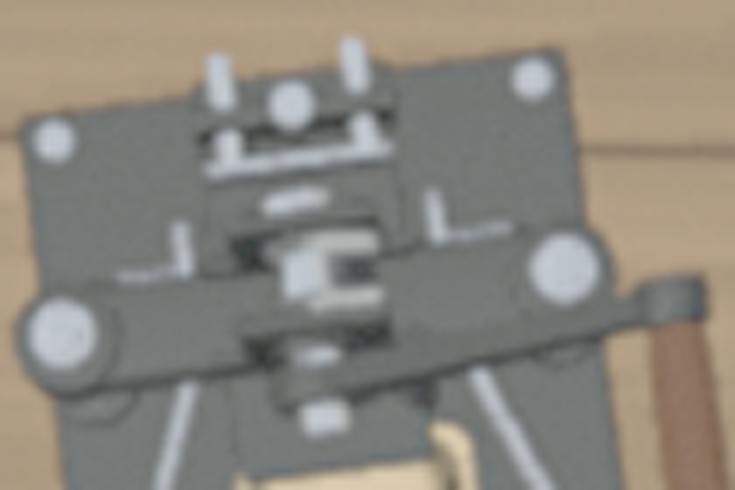

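View pics/d2.png

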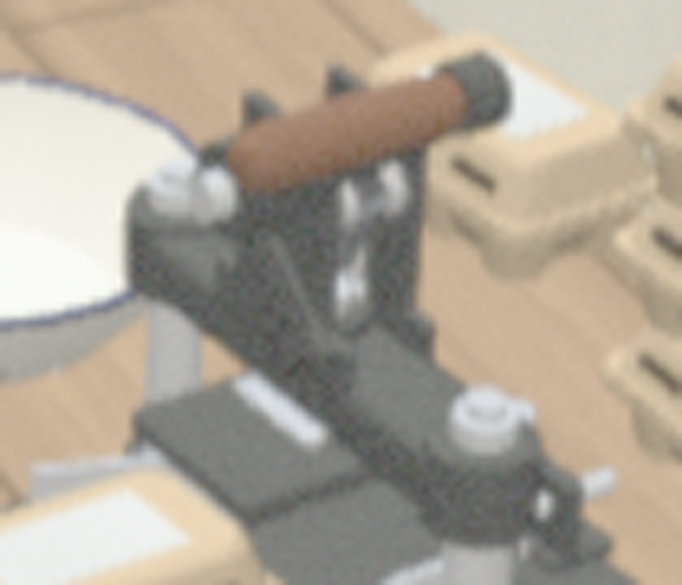

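```bash
python3 - <<'E'
from h import *
np.set_printoptions(precision=4,suppress=True)
th=.154;R=np.array([[np.cos(th),-np.sin(th)],[np.sin(th),np.cos(th)]]);t=np.array([.6597,.136])
d=lambda a:np.array(a)/7+[244.6,144.6]
for z in(.113,.23,.25): print(z,(plane("top",d([(325,435),(300,432),(350,430),(275,405),(300,178)]),z)[:,:2]-t)@R)
q=lambda X:[proj("top",np.r_[R@np.array(X[:2])+t,X[2]])[0]]
for X in [(-.065,0,.113),(.065,0,.113),(-.05,0,.23),(-.024,0,.23)]:
  p=np.r_[R@np.array(X[:2])+t,X[2]]; print(X,(proj("top",p)[0]-[244.6,144.6])*7,(proj("side",p)[0]-[324.6,174.6])*6.5)
E
```

```text
0.113 [[-0.0479  0.0059]
 [-0.0453  0.0163]
 [-0.0472 -0.0049]
 [-0.0324  0.0253]
 [ 0.0627  0.0023]]
0.23 [[-0.0626  0.0038]
 [-0.0601  0.0134]
 [-0.0619 -0.0063]
 [-0.0482  0.0218]
 [ 0.0404  0.0004]]
0.25 [[-0.0651  0.0034]
 [-0.0627  0.0129]
 [-0.0644 -0.0065]
 [-0.0509  0.0212]
 [ 0.0366  0.    ]]
(-0.065, 0, 0.113) [344.0754 472.8812] [183.4194 464.8298]
(0.065, 0, 0.113) [304.5707 171.9171] [446.2124 372.6264]
(-0.05, 0, 0.23) [330.3571 402.3501] [224.2487 199.268 ]
(-0.024, 0, 0.23) [321.8708 337.6647] [279.9854 181.5559]
```

```bash
cat >> h.py <<'E'
np.set_printoptions(precision=4,suppress=True)
TH=.154;RP=np.array([[np.cos(TH),-np.sin(TH)],[np.sin(TH),np.cos(TH)]]);TP=np.array([.6597,.136])
from scipy.spatial.transform import Rotation as Ro
def where():
    s=status.observe(); p=s["eef_pos"]; yaw=s["eef_rot"][2]-TH
    f=s["wrist_force"]; print("t%.2f press xyz"%s["t"],np.r_[RP.T@(np.array(p[:2])-TP),p[2]],"yawrel",yaw%(2*np.pi),"F(press)",np.r_[RP.T@f[:2],f[2]],"w",s["width"],"q",np.array(s["joint_pos"]))
    return s
def togo(x,y,z,yawrel):
    s=where(); tgt=np.r_[RP@np.array([x,y])+TP,z]; R=Ro.from_euler("xyz",s["eef_rot"]).as_matrix()
    d=R.T@(tgt-s["eef_pos"])*100; dy=(yawrel+TH-s["eef_rot"][2]+np.pi)%(2*np.pi)-np.pi
    print("togo cm",d,"turn",-dy)
E
python3 -c "
from h import *
togo(-.225,0,.205,np.pi)"
```

```text
t0.10 press xyz [-0.3429  0.5263  0.2045] yawrel 2.60878780402885 F(press) [-0.1465 -0.4013  0.2409] w 0.9967675251150439 q [ 1.0179  0.2457  1.5589 -0.      1.3387 -0.1741]
togo cm [-36.8916 -39.3426   0.0048] turn -0.532804849560943
```

step_arm --rows '[0.38,0,0,0,-0.133,0.38,0,0,0,-0.133,0.38,0,0,0,-0.133,0.38,0,0,0,-0.133,0.38,-1,-4.4,0,0,0.38,-1,-4.4,0,0,0.38,-1,-4.4,0,0,0.38,-1,-4.4,0,0]'

```text
t: 0.9
eef_pos: [0.3085, 0.4336, 0.1993]
eef_rot: [-3.135, -0.007, -2.957]
wrist_force: [0.9, 0.2, 0.5]
width: 0.621
```

step_arm --rows '[0.38,-1,-4.4,0,0,0.38,-1,-4.4,0,0,0.38,-1,-4.4,0,0,0.38,-1,-4.4,0,0,0.38,-1,-4.4,0,0,0.38,-1,-4.4,0,0,0.38,0,0,0,0]'

```text
t: 1.6
eef_pos: [0.418, 0.1705, 0.1987]
eef_rot: [-3.133, -0.009, -2.961]
wrist_force: [-0.5, 0.4, -0.6]
width: 0.621
```

```bash
python3 -c "
from h import *
togo(-.235,0,.205,np.pi)"
```

```text
t1.60 press xyz [-0.2335  0.0712  0.1987] yawrel 3.1679436726204844 F(press) [-0.4465  0.4259 -0.6219] w 0.6212017558218308 q [ 0.141  -0.2282  2.0469 -0.0092  1.3313 -1.608 ]
togo cm [ 0.3428 -7.1167 -0.5701] turn 0.026351019030691702
```

step_arm --rows '[0.38,0,-3.7,0,0.026,0.38,0,-3.7,0,0,0.38,0,0,0,0,0.38,0,0,3.8,0,0.38,0,0,3.8,0,0.38,0,0,3.8,0,0.38,0,0,2,0,0.38,0,0,0,0]'

```text
t: 2.4
eef_pos: [0.4287, 0.0994, 0.0612]
eef_rot: [-3.136, -0.006, -2.987]
wrist_force: [-0.6, 0.4, -1.1]
width: 0.619
```

```bash
python3 -c "
from h import *
togo(-.235,0,.045,np.pi)
for n in ('side','top'): cv2.imwrite(f'pics/{n}1.png',vision.get_image(n)[:,:,::-1])
a=cv2.imread('pics/top1.png')[140:330,220:420]; b=cv2.imread('pics/side1.png')[140:330,220:420]
cv2.imwrite('pics/e1.png',cv2.resize(np.hstack([a,b]),None,fx=2,fy=2,interpolation=cv2.INTER_CUBIC))
"
```

```text
t2.40 press xyz [-0.2338 -0.0007  0.0612] yawrel 3.1426837616600407 F(press) [-0.5436  0.527  -1.0976] w 0.6186490381808064 q [-0.0264 -0.0592  2.1746 -0.0078  1.0311 -1.7482]
togo cm [0.1063 0.0788 1.6203] turn 0.001091108070248481
```

View pics/e1.png

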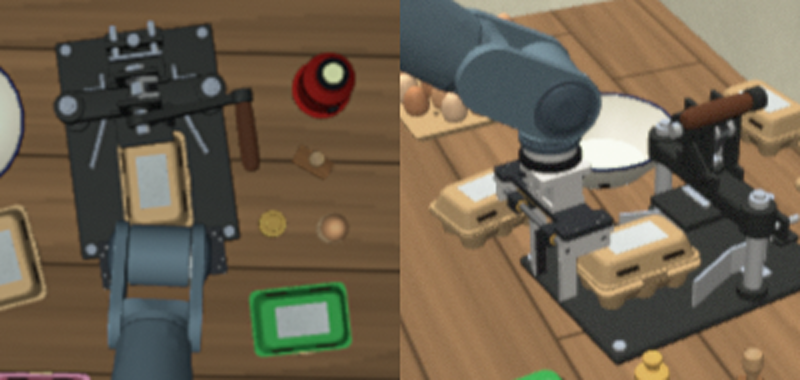

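step_arm --rows '[0.38,0,0,1.6,0,0.38,0,0,0,0,0.38,-0.6,0,0,0,0.38,-0.6,0,0,0,0.38,-0.6,0,0,0,0.38,-0.6,0,0,0,0.38,-0.6,0,0,0,0.38,-0.6,0,0,0]'

```text
t: 3.3
eef_pos: [0.4747, 0.1066, 0.0565]
eef_rot: [-3.133, 0.011, -2.984]
wrist_force: [-3.6, -0.4, -0.3]
width: 0.622
```

```bash
python3 -c "
from h import *
togo(-.11,0,.045,np.pi)"
```

```text
t3.30 press xyz [-0.1873 -0.0006  0.0565] yawrel 3.1449350936624785 F(press) [-3.6248  0.133  -0.2767] w 0.6221899485138577 q [-0.0083  0.0525  2.0737 -0.0085  1.0033 -1.7319]
togo cm [-7.716   0.0492  1.2369] turn 0.003342440072685804
```

step_arm --rows '[0.38,0.8,0,0,0,0.38,0,0,0.8,0,0.38,0,0,0.4,0,0.38,0,0,0,0]'

```text
t: 3.7
eef_pos: [0.4677, 0.1053, 0.0436]
eef_rot: [-3.133, 0.013, -2.984]
wrist_force: [0.6, -0.1, 0.0]
width: 0.62
```

```bash
python3 -c "
from h import *
togo(-.11,0,.045,np.pi)"
```

```text
t3.70 press xyz [-0.1944 -0.0009  0.0436] yawrel 3.1447919293196205 F(press) [ 0.6235 -0.1621  0.0341] w 0.6196925634444741 q [-0.0116  0.0584  2.0967 -0.0081  0.972  -1.735 ]
togo cm [-8.4442  0.0602 -0.0293] turn 0.0031992757298269225
```

step_arm --rows '[0.38,-0.6,0,0,0,0.38,-0.6,0,0,0,0.38,-0.6,0,0,0,0.38,-0.6,0,0,0]'

```text
t: 4.1
eef_pos: [0.4905, 0.1092, 0.0432]
eef_rot: [-3.133, 0.007, -2.984]
wrist_force: [-4.5, -1.3, 2.9]
width: 0.618
```

```bash
python3 -c "
from h import *
togo(-.11,0,.045,np.pi)"
```

```text
t4.10 press xyz [-0.1714 -0.0005  0.0432] yawrel 3.145064715265947 F(press) [-4.6353 -0.5593  2.8628] w 0.6184762846354397 q [-0.0027  0.1159  2.0354 -0.0089  0.9822 -1.726 ]
togo cm [-6.1373  0.031  -0.1425] turn 0.0034720616761543255
```

step_arm --rows '[0.38,-0.6,0,0,0,0.38,-0.6,0,0,0,0.38,-0.6,0,0,0,0.38,-0.6,0,0,0,0.38,-0.6,0,0,0,0.38,-0.6,0,0,0]'

```text
t: 4.7
eef_pos: [0.529, 0.1154, 0.0432]
eef_rot: [-3.133, 0.005, -2.984]
wrist_force: [-3.9, -0.2, 2.4]
width: 0.619
```

```bash
python3 -c "
from h import *
togo(-.11,0,.045,np.pi)
for n in ('side','top'): cv2.imwrite(f'pics/{n}2.png',vision.get_image(n)[:,:,::-1])
a=cv2.imread('pics/top2.png')[140:330,220:420]; b=cv2.imread('pics/side2.png')[140:330,220:420]
cv2.imwrite('pics/e2.png',cv2.resize(np.hstack([a,b]),None,fx=2,fy=2,interpolation=cv2.INTER_CUBIC))
"
```

```text
t4.70 press xyz [-0.1323 -0.0003  0.0432] yawrel 3.1453553389807087 F(press) [-3.8395  0.3847  2.4454] w 0.6188902699178678 q [ 0.0094  0.2018  1.9364 -0.0091  0.9968 -1.7142]
togo cm [-2.2319  0.0182 -0.1681] turn 0.003762685390915621
```

View pics/e2.png

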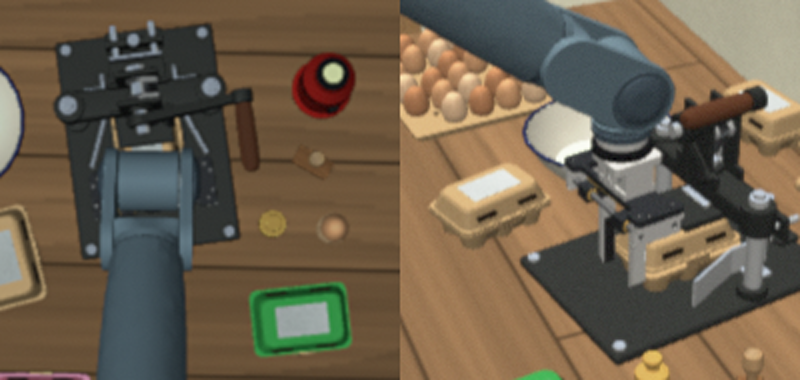

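step_arm --rows '[0.38,-0.6,0,0,0,0.38,-0.6,0,0,0,0.38,-0.5,0,0,0,0.38,0,0,0,0]'

```text
t: 5.2
eef_pos: [0.548, 0.1183, 0.0434]
eef_rot: [-3.133, 0.008, -2.984]
wrist_force: [-0.8, -0.0, 0.3]
width: 0.624
```

```bash
python3 -c "
from h import *
where()"
```

```text
t5.20 press xyz [-0.1131 -0.0003  0.0434] yawrel 3.145195824318728 F(press) [-0.792   0.1143  0.2993] w 0.6240899927521514 q [ 0.0142  0.2407  1.889  -0.0088  1.0032 -1.7094]
```

step_arm --rows '[0.38,2.1,0,0,0,0.38,2.1,0,0,0,0,0,2.5,0,0,0,0,2.5,0,0,0,0,0,0,-0.1,0,0,0,0,-0.1,0,0,0,0,-0.1,0,0,0,0,0]'

```text
t: 6.0
eef_pos: [0.5052, 0.1636, 0.0457]
eef_rot: [-3.124, 0.025, -2.675]
wrist_force: [-0.3, 0.0, 0.5]
width: 0.996
```

```bash
python3 -c "
from h import *
togo(-.135,.05,.045,np.pi+.3)
for n in ('side','top'): cv2.imwrite(f'pics/{n}3.png',vision.get_image(n)[:,:,::-1])
a=cv2.imread('pics/top3.png')[140:330,220:420]; b=cv2.imread('pics/side3.png')[140:330,220:420]
cv2.imwrite('pics/e3.png',cv2.resize(np.hstack([a,b]),None,fx=2,fy=2,interpolation=cv2.INTER_CUBIC))
"
```

```text
t6.00 press xyz [-0.1484  0.051   0.0457] yawrel 3.454576862616963 F(press) [-0.3176  0.0879  0.5102] w 0.9956739307102876 q [ 0.1035  0.162   1.9778 -0.0088  0.9724 -1.9292]
togo cm [-1.242  -0.505   0.1047] turn 0.012984209027170124
```

View pics/e3.png

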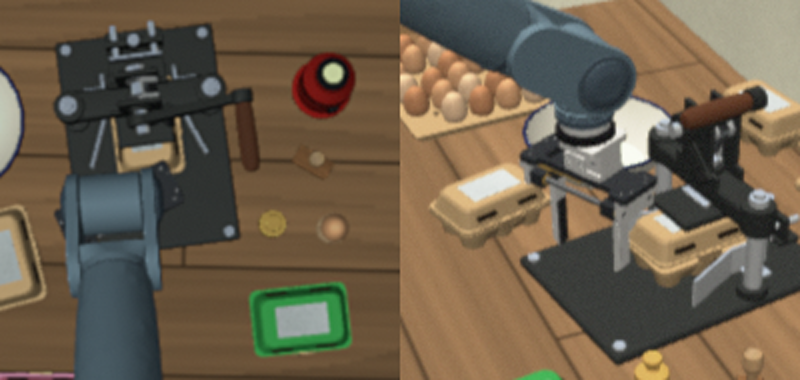

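step_arm --rows '[0,-0.48,-0.15,0,0,0,-0.48,-0.15,0,0,0,-0.48,-0.15,0,0,0,-0.48,-0.15,0,0,0,-0.48,-0.15,0,0,0,-0.38,-0.12,0,0]'

```text
t: 6.7
eef_pos: [0.5347, 0.1679, 0.046]
eef_rot: [-3.126, 0.02, -2.683]
wrist_force: [-3.3, -1.2, 2.9]
width: 1.003
```

```bash
python3 -c "
from h import *
where()"
```

```text
t6.70 press xyz [-0.1187  0.0507  0.046 ] yawrel 3.4466631671679027 F(press) [-3.4023 -0.7169  2.8691] w 1.0031756452542124 q [ 0.1058  0.2272  1.8999 -0.0091  0.9904 -1.919 ]
```

step_arm --rows '[0,-0.29,-0.09,0,0,0,-0.29,-0.09,0,0]'

```text
t: 6.9
eef_pos: [0.5406, 0.1688, 0.046]
eef_rot: [-3.127, 0.018, -2.683]
wrist_force: [-3.9, -1.0, 3.1]
width: 0.997
```

step_arm --rows '[0,-0.29,-0.09,0,0]'

```text
t: 7.0
eef_pos: [0.5437, 0.1693, 0.046]
eef_rot: [-3.127, 0.018, -2.683]
wrist_force: [-4.2, -0.2, 3.6]
width: 1.003
```

step_arm --rows '[0,-0.29,-0.09,0,0]'

```text
t: 7.1
eef_pos: [0.5469, 0.1698, 0.0461]
eef_rot: [-3.127, 0.018, -2.683]
wrist_force: [-4.3, -0.9, 3.2]
width: 0.997
```

step_arm --rows '[0,-0.2,-0.06,0,0]'

```text
t: 7.2
eef_pos: [0.5482, 0.1701, 0.0459]
eef_rot: [-3.128, 0.015, -2.684]
wrist_force: [-8.7, -2.0, 5.9]
width: 1.004
```

step_arm --rows '[0,-0.1,-0.03,0,0]'

```text
t: 7.3
eef_pos: [0.5482, 0.1702, 0.0457]
eef_rot: [-3.129, 0.012, -2.684]
wrist_force: [-7.7, -1.5, 6.1]
width: 1.0
```

step_arm --rows '[0,-0.1,-0.03,0,0]'

```text
t: 7.4
eef_pos: [0.5482, 0.1703, 0.0455]
eef_rot: [-3.13, 0.009, -2.685]
wrist_force: [-8.1, -0.9, 5.4]
width: 1.002
```

```bash
python3 -c "
from h import *
where()"
```

```text
t7.40 press xyz [-0.1049  0.051   0.0455] yawrel 3.4446444288008653 F(press) [-8.1275  0.3518  5.4036] w 1.0016417381569218 q [ 0.1078  0.2632  1.8566 -0.0096  1.0094 -1.915 ]
```

step_arm --rows '[0,-0.25,-0.08,0,0]'

```text
t: 7.5
eef_pos: [0.5489, 0.1705, 0.0452]
eef_rot: [-3.132, 0.004, -2.685]
wrist_force: [-11.5, -1.0, 8.3]
width: 0.998
```

step_arm --rows '[0,-0.25,-0.08,0,0]'

```text
t: 7.6
eef_pos: [0.5491, 0.1707, 0.0448]
eef_rot: [-3.134, -0.003, -2.686]
wrist_force: [-12.3, -1.4, 8.4]
width: 1.002
```

step_arm --rows '[0,-0.35,-0.11,0,0]'

```text
t: 7.7
eef_pos: [0.5497, 0.171, 0.0443]
eef_rot: [-3.136, -0.011, -2.687]
wrist_force: [-14.5, -1.6, 11.7]
width: 1.001
```

step_arm --rows '[0,-0.35,-0.11,0,0]'

```text
t: 7.8
eef_pos: [0.5499, 0.1712, 0.0439]
eef_rot: [-3.139, -0.02, -2.689]
wrist_force: [-16.2, -2.8, 11.3]
width: 1.0
```

```bash
python3 -c "
from h import *
where()
for n in ('side','top'): cv2.imwrite(f'pics/{n}4.png',vision.get_image(n)[:,:,::-1])
a=cv2.imread('pics/top4.png')[140:330,220:420]; b=cv2.imread('pics/side4.png')[140:330,220:420]
cv2.imwrite('pics/e4.png',cv2.resize(np.hstack([a,b]),None,fx=2,fy=2,interpolation=cv2.INTER_CUBIC))
"
```

```text
t7.80 press xyz [-0.1031  0.0516  0.0439] yawrel 3.44034926981676 F(press) [-16.4145  -0.2816  11.2644] w 1.0002381238195217 q [ 0.1095  0.2872  1.8303 -0.0104  1.0422 -1.9087]
```

View pics/e4.png

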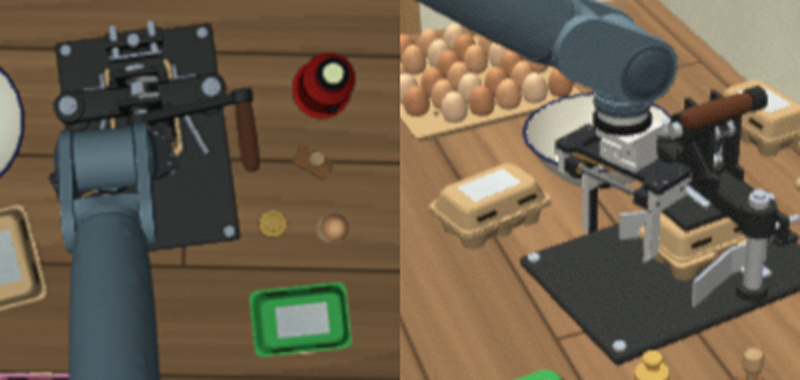

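step_arm --rows '[0,0.3,0.1,0,0,0,0.5,0.15,0,0,0,1.0,0.3,0,0,0,2.0,0.6,0,0,0,2.0,0.6,0,0,0,2.0,0.6,0,0,0,0,0,0,0]'

```text
t: 8.6
eef_pos: [0.469, 0.1581, 0.0451]
eef_rot: [-3.136, -0.009, -2.687]
wrist_force: [0.9, -0.3, 0.2]
width: 0.999
```

```bash
python3 -c "
from h import *
where()
for n in ('side','top'): cv2.imwrite(f'pics/{n}5.png',vision.get_image(n)[:,:,::-1])
g=lambda a:(255*(a/255.)**.5).astype(np.uint8)
a=cv2.imread('pics/top5.png')[145:235,245:345]; b=cv2.imread('pics/top0.png')[145:235,245:345]; 
cv2.imwrite('pics/e5.png',cv2.resize(g(np.hstack([a,b])),None,fx=4,fy=4,interpolation=cv2.INTER_CUBIC))
b=cv2.imread('pics/side5.png')[160:320,270:470]
cv2.imwrite('pics/f5.png',cv2.resize(g(b),None,fx=3.7,fy=3.7,interpolation=cv2.INTER_CUBIC))
"
```

```text
t8.60 press xyz [-0.1851  0.0511  0.0451] yawrel 3.4420958925700154 F(press) [ 0.8483 -0.4342  0.1756] w 0.9988750455592351 q [ 0.1005  0.1048  2.0432 -0.0098  1.0006 -1.9195]
```

View pics/e5.png

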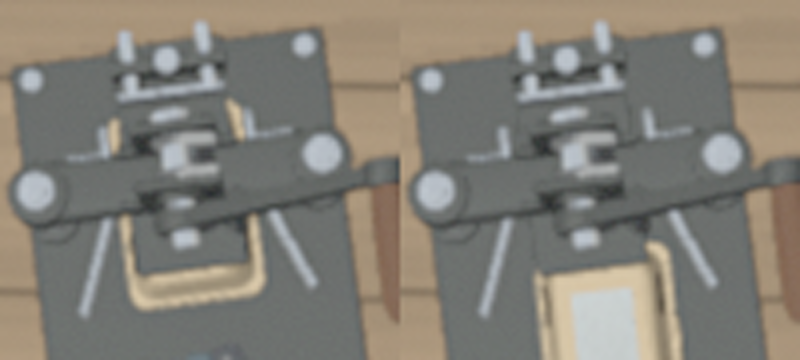

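View pics/f5.png

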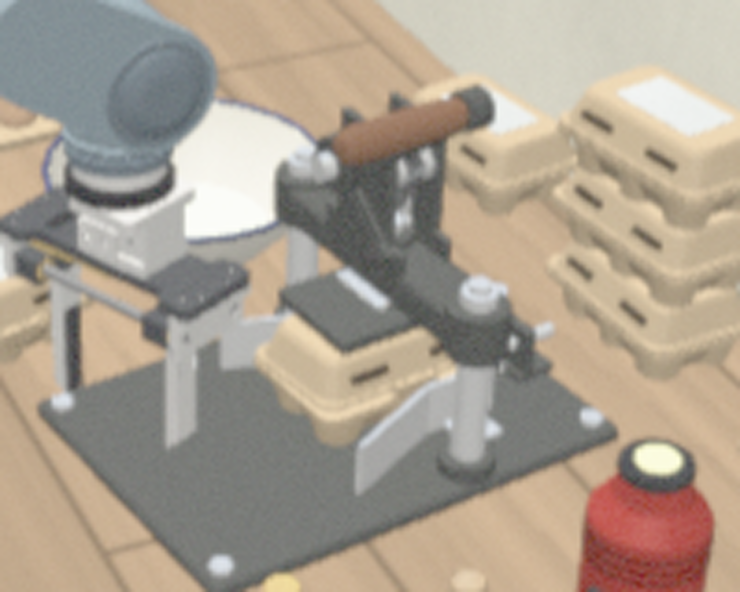

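```bash
python3 -c "
from h import *
d=lambda a:np.array(a)/4+[244.6,144.6]
print((plane('top',d([(140,309),(200,302),(258,291),(236,99),(112,118),(122,260),(265,240)]),.055)[:,:2]-TP)@RP)
import numpy as np
a=cv2.cvtColor(cv2.imread('pics/top0.png'),cv2.COLOR_BGR2GRAY)[145:180,265:310].astype(np.float32)
b=cv2.cvtColor(cv2.imread('pics/top5.png'),cv2.COLOR_BGR2GRAY)[145:180,265:310].astype(np.float32)
print('strip shift',cv2.phaseCorrelate(a[17:28,8:38].copy(),b[17:28,8:38].copy()))
for im in(a,b): print(im[14:30,18:30].mean(1))
"
```

```text
[[-0.0822  0.0477]
 [-0.0829  0.0015]
 [-0.0803 -0.0437]
 [ 0.0693 -0.0464]
 [ 0.0671  0.0502]
 [-0.043   0.0566]
 [-0.042  -0.0542]]
strip shift ((0.48420035196913425, -0.30376633043531065), 1.0104948608411684)
[ 93.0833  93.0833  78.3333  53.5     34.0833  32.25    45.3333  84.5833
 110.0833  80.75    44.      39.6667  52.9167  82.9167 103.9167  90.6667]
[ 92.8333  93.1667  78.25    53.3333  33.5833  32.0833  45.6667  84.3333
 109.1667  78.75    42.5833  39.0833  52.8333  82.6667 103.6667  90.8333]
```

```bash
python3 -c "
from h import *
for n in (0,1,2,3,4,5):
  a=cv2.cvtColor(cv2.imread(f'pics/top{n}.png'),cv2.COLOR_BGR2GRAY)[145:180,265:310].astype(np.float32)
  q=a[20:25,18:30].mean(1)-40; print(n,(q*np.arange(20,25)).sum()/q.sum())
"
```

```text
0 21.960546791643946
1 21.961024643082872
2 21.958269704571208
3 21.963508831846433
4 21.618140226138056
5 21.9267912297234
```

step_arm --rows '[0,-1.7,-0.53,0,0,0,-1.7,-0.53,0,0,0,-1.7,-0.53,0,0,0,-1.2,-0.37,0,0,0,0,0,0,0]'

```text
t: 9.2
eef_pos: [0.5463, 0.1692, 0.0476]
eef_rot: [-3.132, 0.002, -2.688]
wrist_force: [0.8, 0.4, 0.5]
width: 0.998
```

```bash
cat >> h.py <<'E'
def strip(n):
  im=vision.get_image("top"); cv2.imwrite(f"pics/top{n}.png",im[:,:,::-1])
  a=cv2.cvtColor(im,cv2.COLOR_RGB2GRAY)[145:180,265:310].astype(np.float32); q=a[20:25,18:30].mean(1)-40; print("strip",(q*np.arange(20,25)).sum()/q.sum())
E
python3 -c "
from h import *
where();strip(6)"
```

```text
t9.20 press xyz [-0.107   0.0502  0.0476] yawrel 3.4415657392078893 F(press) [0.8399 0.289  0.5022] w 0.9984228994401199 q [ 0.1062  0.2595  1.8566 -0.0096  1.0204 -1.9135]
strip 21.930207259158397
```

step_arm --rows '[0,-0.2,-0.06,0,0]'

```text
t: 9.35
eef_pos: [0.5473, 0.1694, 0.0471]
eef_rot: [-3.133, 0.001, -2.688]
wrist_force: [-0.1, -0.5, -0.8]
width: 1.0
```

step_arm --rows '[0,-0.3,-0.09,-0.1,0]'

```text
t: 9.45
eef_pos: [0.5485, 0.1698, 0.0472]
eef_rot: [-3.134, -0.004, -2.688]
wrist_force: [-5.3, -0.2, 0.4]
width: 1.002
```

step_arm --rows '[0,-0.3,-0.09,-0.15,0]'

```text
t: 9.55
eef_pos: [0.5491, 0.1703, 0.0475]
eef_rot: [-3.137, -0.009, -2.689]
wrist_force: [-5.9, 0.7, -1.8]
width: 1.002
```

```bash
python3 -c "
from h import *
where();strip(7)"
```

```text
t9.55 press xyz [-0.1041  0.0509  0.0475] yawrel 3.4404042993963713 F(press) [-5.6749  1.5986 -1.7781] w 1.0017397150690561 q [ 0.1074  0.2727  1.8404 -0.0087  1.0354 -1.9118]
strip 21.888947132765967
```

Good, vertical force near zero now; increase the push.

step_arm --rows '[0,-0.4,-0.12,-0.05,0]'

```text
t: 9.7
eef_pos: [0.55, 0.1707, 0.0471]
eef_rot: [-3.139, -0.017, -2.69]
wrist_force: [-12.8, -2.2, 9.2]
width: 1.001
```

step_arm --rows '[0,-0.4,-0.12,-0.08,0]'

```text
t: 9.8
eef_pos: [0.5503, 0.1708, 0.0472]
eef_rot: [3.141, -0.027, -2.691]
wrist_force: [-14.7, -3.3, 9.1]
width: 1.0
```

```bash
python3 -c "
from h import *
where();strip(8)"
```

```text
t9.80 press xyz [-0.1028  0.0512  0.0472] yawrel 3.4381602727076745 F(press) [-15.0285  -1.0422   9.069 ] w 0.999829377466544 q [ 0.1085  0.2867  1.8236 -0.0099  1.0569 -1.9079]
strip 21.759388991876808
```

step_arm --rows '[0,-0.4,-0.12,-0.2,0]'

```text
t: 9.95
eef_pos: [0.5505, 0.1711, 0.0479]
eef_rot: [3.138, -0.037, -2.692]
wrist_force: [-10.1, -1.3, -0.6]
width: 0.999
```

step_arm --rows '[0,-0.4,-0.12,-0.2,0]'

```text
t: 10.05
eef_pos: [0.5505, 0.1712, 0.0481]
eef_rot: [3.135, -0.046, -2.693]
wrist_force: [-8.7, -3.0, 0.6]
width: 1.001
```

```bash
python3 -c "
from h import *
where();strip(9)"
```

```text
t10.05 press xyz [-0.1025  0.0515  0.0481] yawrel 3.436036468992023 F(press) [-9.0962 -1.5798  0.6346] w 1.0008955503532033 q [ 0.1094  0.2979  1.8079 -0.0104  1.0818 -1.9046]
strip 21.495749103779694
```

step_arm --rows '[0,-0.5,-0.15,-0.18,0]'

```text
t: 10.2
eef_pos: [0.5509, 0.1713, 0.0481]
eef_rot: [3.131, -0.059, -2.695]
wrist_force: [-15.3, -3.5, 7.1]
width: 0.999
```

step_arm --rows '[0,-0.25,-0.07,-0.12,0]'

```text
t: 10.3
eef_pos: [0.5505, 0.1712, 0.0484]
eef_rot: [3.13, -0.066, -2.695]
wrist_force: [-5.9, -1.9, 3.0]
width: 1.003
```

```bash
python3 -c "
from h import *
where();strip(10)"
```

```text
t10.30 press xyz [-0.1025  0.0516  0.0484] yawrel 3.4338369855004514 F(press) [-6.1015 -0.9943  2.9687] w 1.002785765239553 q [ 0.1101  0.3097  1.793  -0.0117  1.1053 -1.9009]
strip 21.31717597903066
```

step_arm --rows '[0,-0.1,-0.03,0,0,0,0,0,0,0,0,0,0,0,0,0,0,0,0,0,0,0.05,0.02,0,0,0,0.05,0.02,0,0]'

```text
t: 10.95
eef_pos: [0.5479, 0.1708, 0.0485]
eef_rot: [3.129, -0.071, -2.696]
wrist_force: [-1.8, -0.8, 0.5]
width: 0.998
```

```bash
python3 -c "
from h import *
where();strip(11)"
```

```text
t10.95 press xyz [-0.1052  0.0516  0.0485] yawrel 3.433615368348893 F(press) [-1.9294 -0.5545  0.4882] w 0.9975617610748617 q [ 0.1104  0.3072  1.7962 -0.0128  1.1097 -1.8998]
strip 21.89285659790039
```

step_arm --rows '[0,0.05,0.02,0,0,0,0.05,0.02,0,0,0,0.1,0.03,0,0,0,0.2,0.06,0,0,0,0.5,0.15,0,0,0,2.0,0.6,0,0,0,3.0,0.9,0,0,0,3.0,0.9,0,0]'

```text
t: 11.8
eef_pos: [0.4588, 0.1566, 0.0563]
eef_rot: [3.132, -0.061, -2.695]
wrist_force: [0.1, -0.4, -0.5]
width: 1.0
```

```bash
python3 -c "
from h import *
strip(12);togo(-.22,0,.3,np.pi)
d=lambda a:np.array(a)/4+[244.6,144.6]
g=lambda a:(255*(a/255.)**.5).astype(np.uint8)
a=cv2.imread('pics/top12.png')[145:235,245:345]; b=cv2.imread('pics/top5.png')[145:235,245:345]; 
cv2.imwrite('pics/e12.png',cv2.resize(g(np.hstack([a,b])),None,fx=4,fy=4,interpolation=cv2.INTER_CUBIC))
"
```

```text
strip 21.901075843072707
t11.85 press xyz [-0.2007  0.0518  0.0549] yawrel 3.4348370987780417 F(press) [ 0.3412  1.3143 -1.8818] w 0.9973276095791106 q [ 0.1022  0.0913  2.0374 -0.0133  1.08   -1.9088]
togo cm [  4.9802  -4.1178 -24.2838] turn 0.29324444518824855
```

View pics/e12.png

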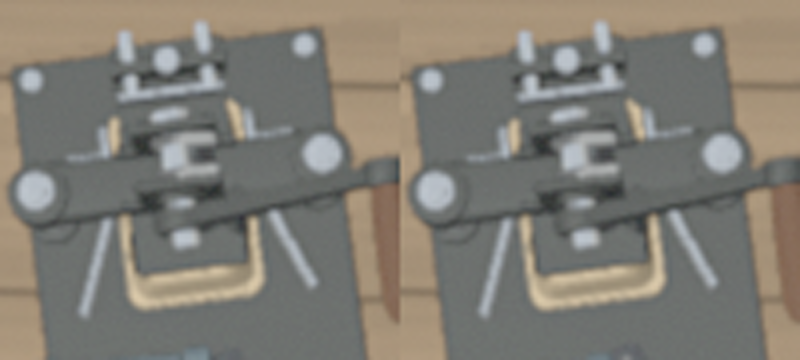

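step_arm --rows '[1,0,0,-3,0.1,1,0,0,-4.5,0.1,1,0,0,-4.5,0.093,1,0,0,-4.5,0,1,0,0,-4.5,0,1,0,0,-4.5,0,1,0,0,-4.5,0,1,0,0,-3,0]'

```text
t: 12.65
eef_pos: [0.4689, 0.1623, 0.3914]
eef_rot: [-3.133, -0.077, -3.0]
wrist_force: [0.3, 0.3, -0.5]
width: 0.355
```

```bash
python3 -c "
from h import *
togo(-.115,-.137,.385,np.pi)"
```

```text
t12.65 press xyz [-0.1845  0.0553  0.3914] yawrel 3.1296782690444656 F(press) [ 0.3478  0.2938 -0.5058] w 0.3545008168110071 q [ 0.1106 -0.1604  1.6456 -0.0109  1.7327 -1.604 ]
togo cm [ -7.2022 -19.1431   0.2463] turn -0.011914384545328005
```

step_arm --rows '[1,-1.45,-3.85,0,0,1,-1.45,-3.85,0,0,1,-1.45,-3.85,0,0,1,-1.45,-3.85,0,0,1,-1.45,-3.85,0,-0.01,1,0,0,0,0]'

```text
t: 13.25
eef_pos: [0.5734, -0.0227, 0.3975]
eef_rot: [-3.132, -0.058, -2.983]
wrist_force: [-0.4, -0.2, 0.2]
width: 0.006
```

```bash
python3 -c "
from h import *
togo(-.115,-.137,.36,np.pi)
for n in ('side','top'): cv2.imwrite(f'pics/{n}13.png',vision.get_image(n)[:,:,::-1])
a=cv2.imread('pics/top13.png')[140:330,220:420]; b=cv2.imread('pics/side13.png')[100:290,270:470]
cv2.imwrite('pics/e13.png',cv2.resize(np.hstack([a,b]),None,fx=2,fy=2,interpolation=cv2.INTER_CUBIC))
"
```

```text
t13.25 press xyz [-0.1096 -0.1436  0.3975] yawrel 3.1457309250983627 F(press) [-0.4168 -0.186   0.2414] w 0.006380547866505164 q [-0.2219  0.0142  1.469  -0.0309  1.7084 -1.9546]
togo cm [0.3185 0.6981 3.7728] turn 0.004138271508569602
```

View pics/e13.png

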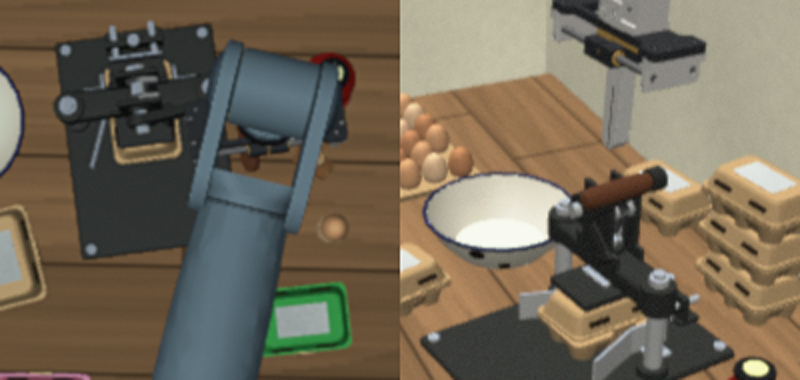

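step_arm --rows '[1,0,0.35,2,0,1,0,0.3,2,0,1,-0.2,0,0.6,0,1,0,0,0,0]'

```text
t: 13.75
eef_pos: [0.5696, -0.009, 0.3535]
eef_rot: [-3.132, -0.052, -2.975]
wrist_force: [0.0, 0.4, -0.9]
width: 0.005
```

```bash
python3 -c "
from h import *
togo(-.110,-.147,.327,np.pi)"
```

```text
t13.75 press xyz [-0.1113 -0.1295  0.3535] yawrel 3.153890677057438 F(press) [ 0.104   0.4278 -0.889 ] w 0.005109425571417568 q [-0.2009  0.0077  1.5524 -0.0279  1.627  -1.9392]
togo cm [-0.2437 -1.7249  2.6603] turn 0.01229802346764508
```

step_arm --rows '[1,-0.05,-0.6,0.7,0.012,1,-0.05,-0.5,0.8,0,1,-0.05,-0.4,0.9,0]'

```text
t: 14.05
eef_pos: [0.5733, -0.0247, 0.3336]
eef_rot: [-3.126, -0.047, -2.986]
wrist_force: [-3.8, -4.0, 6.3]
width: 0.004
```

```bash
python3 -c "
from h import *
togo(-.110,-.160,.300,np.pi)"
```

```text
t14.05 press xyz [-0.11   -0.1456  0.3336] yawrel 3.1428275046436456 F(press) [-4.3306 -3.3312  6.2658] w 0.0035125492095389186 q [-0.2249  0.0189  1.5761 -0.0315  1.5843 -1.9511]
togo cm [-0.1536 -1.3911  3.3808] turn 0.0012348510538515711
```

Contact. Continue on the arc.

step_arm --rows '[1,-0.04,-0.35,0.9,0,1,-0.04,-0.35,0.9,0,1,-0.04,-0.3,0.9,0,1,-0.04,-0.3,0.9,0]'

```text
t: 14.45
eef_pos: [0.5762, -0.0436, 0.2991]
eef_rot: [-3.118, -0.044, -2.99]
wrist_force: [-1.6, -2.9, 3.7]
width: 0.007
```

```bash
python3 -c "
from h import *
togo(-.110,-.167,.2715,np.pi)"
```

```text
t14.45 press xyz [-0.11   -0.1647  0.2991] yawrel 3.13917986084663 F(press) [-1.9838 -2.5813  3.7174] w 0.006531507795925335 q [-0.2526  0.0392  1.6165 -0.0387  1.5171 -1.9728]
togo cm [-0.1231 -0.1677  2.7588] turn -0.0024127927431631946
```

step_arm --rows '[1,-0.04,-0.05,0.9,0,1,-0.04,-0.05,0.9,0,1,-0.04,-0.05,0.9,0,1,-0.04,-0.05,0.9,0,1,-0.04,0,0.9,0,1,-0.04,0,0.9,0]'

```text
t: 15.05
eef_pos: [0.5778, -0.0567, 0.2418]
eef_rot: [-3.101, -0.043, -2.995]
wrist_force: [-0.6, -4.4, 2.4]
width: 0.007
```

```bash
python3 -c "
from h import *
togo(-.110,-.167,.2125,np.pi)"
```

```text
t15.05 press xyz [-0.1105 -0.1778  0.2418] yawrel 3.1341546883591134 F(press) [-1.2309 -4.2353  2.4028] w 0.006693240530110213 q [-0.2661  0.0771  1.6806 -0.0554  1.4076 -1.9747]
togo cm [-0.1681  1.1991  2.8772] turn -0.007437965230678856
```

step_arm --rows '[1,-0.04,0.35,0.8,0,1,-0.04,0.35,0.8,0,1,-0.04,0.35,0.8,0,1,-0.04,0.35,0.8,0]'

```text
t: 15.45
eef_pos: [0.5779, -0.0487, 0.2066]
eef_rot: [-3.09, -0.04, -2.997]
wrist_force: [-0.9, -5.2, 5.0]
width: 0.005
```

```bash
python3 -c "
from h import *
togo(-.110,-.160,.184,np.pi)"
```

```text
t15.45 press xyz [-0.1092 -0.17    0.2066] yawrel 3.1325419615468952 F(press) [-1.6482 -4.9871  4.9866] w 0.004822177608215727 q [-0.2488  0.1008  1.7204 -0.0643  1.338  -1.9501]
togo cm [0.0027 1.1106 2.209 ] turn -0.009050692042897879
```

step_arm --rows '[1,0,0.45,0.7,0,1,0,0.45,0.7,0,1,0,0.45,0.7,0]'

```text
t: 15.75
eef_pos: [0.5765, -0.0364, 0.1833]
eef_rot: [-3.09, -0.036, -2.997]
wrist_force: [0.1, -0.8, 2.3]
width: 0.003
```

```bash
python3 -c "
from h import *
togo(-.110,-.1495,.161,np.pi)"
```

```text
t15.75 press xyz [-0.1087 -0.1576  0.1833] yawrel 3.1319548928664704 F(press) [ 0.0099 -0.7632  2.2943] w 0.0032991779670680232 q [-0.229   0.1155  1.7485 -0.0639  1.2929 -1.9271]
togo cm [0.0569 0.9218 2.1849] turn -0.00963776072332223
```

step_arm --rows '[1,0,0.25,0.55,0,1,0,0.25,0.55,0,1,0,0.25,0.55,0]'

```text
t: 16.05
eef_pos: [0.5732, -0.0266, 0.1624]
eef_rot: [-3.095, -0.039, -2.996]
wrist_force: [-0.5, -0.9, -0.6]
width: 0.003
```

```bash
python3 -c "
from h import *
togo(-.110,-.1495,.161,np.pi)"
```

```text
t16.05 press xyz [-0.1104 -0.1474  0.1624] yawrel 3.1329656064219 F(press) [-0.632  -0.8604 -0.5631] w 0.0026807134212039167 q [-0.2155  0.1315  1.7709 -0.0599  1.26   -1.9137]
togo cm [-0.0473 -0.2067  0.1446] turn -0.00862704716789331
```

Force is gone, so it may have snapped over; look.

```bash
python3 -c "
from h import *
where()
for n in ('side','top'): cv2.imwrite(f'pics/{n}14.png',vision.get_image(n)[:,:,::-1])
b=cv2.imread('pics/side14.png')[150:310,290:490]
cv2.imwrite('pics/e14.png',cv2.resize(b,None,fx=3.7,fy=3.7,interpolation=cv2.INTER_CUBIC))
for a in(1.15,1.31):
  al=np.radians(37.5)-a; y=-.17*np.cos(al); z=.23+.17*np.sin(al)
  for x in(-.143,-.098): 
    p=np.r_[RP@np.array([x,y])+TP,z]; print(a,x,(proj('side',p)[0]-[289.6,149.6])*3.7)
"
```

```text
t16.05 press xyz [-0.1104 -0.1474  0.1624] yawrel 3.1329656064219 F(press) [-0.632  -0.8604 -0.5631] w 0.0026807134212039167 q [-0.2155  0.1315  1.7709 -0.0599  1.26   -1.9137]
1.15 -0.143 [265.4036 458.5947]
1.15 -0.098 [323.7786 436.5907]
1.31 -0.143 [250.9728 475.7169]
1.31 -0.098 [308.6354 453.8259]
```

View pics/e14.png

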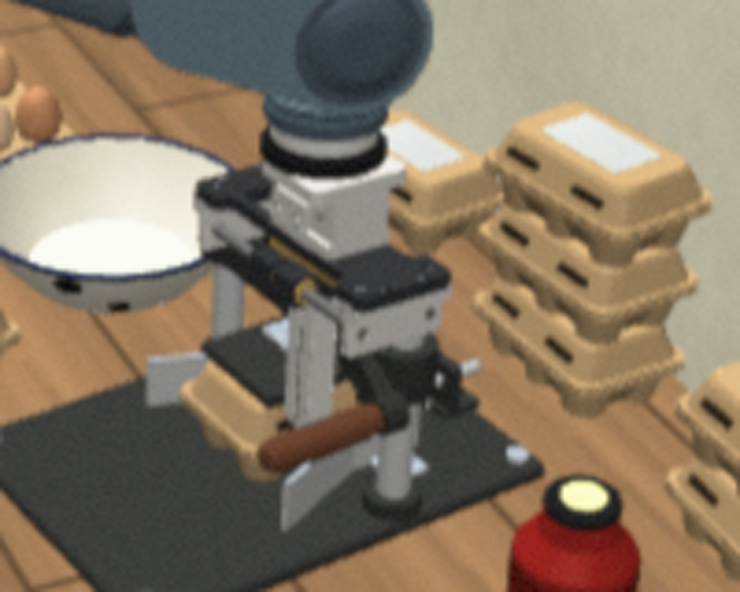

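step_arm --rows '[1,0,0.15,0.4,0,1,0,0.15,0.4,0]'

```text
t: 16.35
eef_pos: [0.572, -0.0237, 0.1534]
eef_rot: [-3.096, -0.04, -2.996]
wrist_force: [-0.9, -0.2, 0.4]
width: 0.003
```

```bash
python3 -c "
from h import *
where()
for n in ('side',): cv2.imwrite(f'pics/{n}15.png',vision.get_image(n)[:,:,::-1])
b=cv2.imread('pics/side15.png')[150:310,290:490]
cv2.imwrite('pics/e15.png',cv2.resize(b,None,fx=3.7,fy=3.7,interpolation=cv2.INTER_CUBIC))
"
```

```text
t16.35 press xyz [-0.1111 -0.1444  0.1534] yawrel 3.1332152495377765 F(press) [-0.8727 -0.0412  0.4254] w 0.0033311447763432933 q [-0.2111  0.1395  1.7796 -0.06    1.245  -1.9086]
```

View pics/e15.png

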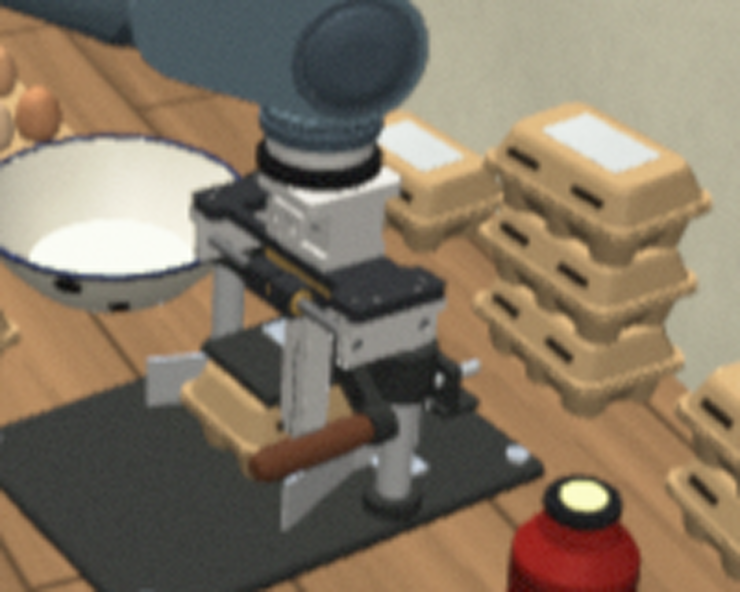

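step_arm --rows '[1,0,0,0,0,1,0,0,0,0,1,0,0,0,0]'

```text
t: 16.7
eef_pos: [0.5717, -0.0235, 0.1527]
eef_rot: [-3.097, -0.041, -2.996]
wrist_force: [-0.4, -0.8, 0.1]
width: 0.005
```

```bash
cat > lev.py <<'E'
from h import *
import sys
n=sys.argv[1]; where()
cv2.imwrite(f'pics/side{n}.png',vision.get_image('side')[:,:,::-1])
def red(n):
    im=cv2.imread(f'pics/side{n}.png')[230:310,330:420]; h=cv2.cvtColor(im,cv2.COLOR_BGR2HSV)
    m=((h[...,0]<10)|(h[...,0]>175))&(h[...,1]>120)&(h[...,2]<140)
    k,l,s,c=cv2.connectedComponentsWithStats(m.astype(np.uint8)); i=1+np.argmax(s[1:,4]); return s[i],c[i]+[330,230]
for m in sys.argv[1:]: print(m,*red(m))
E
python3 lev.py 16 15 14
```

```text
t16.70 press xyz [-0.1114 -0.1442  0.1527] yawrel 3.13313008815738 F(press) [-0.4874 -0.6999  0.1491] w 0.004641597828142545 q [-0.211   0.1401  1.7802 -0.0598  1.2447 -1.9085]
16 [47 41  5  3  6] [379.3333 272.    ]
15 [52 36  4  3  5] [383.4 267. ]
14 [46 38  2  5  7] [376.2857 270.2857]
```

```bash
cat > lev.py <<'E'
from h import *
import sys
n=sys.argv[1]; where()
import os
if not os.path.exists(f'pics/side{n}.png'): cv2.imwrite(f'pics/side{n}.png',vision.get_image('side')[:,:,::-1])
def red(n):
    im=cv2.imread(f'pics/side{n}.png').astype(float)[250:290,350:400]
    b,g,r=im[...,0],im[...,1],im[...,2]; m=(r>1.7*g)&(r<130)&(r>45)
    ys,xs=np.nonzero(m); return len(xs),xs.mean()+350,ys.mean()+250,xs.min()+350
for m in sys.argv[1:]: print(m,*red(m))
E
python3 lev.py 16 15 14
```

```text
t16.75 press xyz [-0.1114 -0.1442  0.1528] yawrel 3.1331374478189358 F(press) [-0.9145 -1.2909 -0.4889] w 0.003611077026003582 q [-0.211   0.14    1.7802 -0.0598  1.2447 -1.9085]
16 15 374.73333333333335 271.8 360
15 14 375.14285714285717 271.5 359
14 9 372.3333333333333 270.8888888888889 361
```

```bash
python3 -c "
import cv2,numpy as np
ims=[cv2.imread(f'pics/side{n}.png')[245:290,350:415] for n in(14,15,16)]
cv2.imwrite('pics/g.png',cv2.resize(np.hstack(ims),None,fx=4,fy=4,interpolation=cv2.INTER_CUBIC))
print(ims[1][30,8:30])"
```

```text
[[ 32  48  78]
 [ 34  52  84]
 [ 36  58  96]
 [ 40  62  99]
 [ 41  62  99]
 [ 39  60  98]
 [ 38  57  96]
 [ 37  56  92]
 [ 33  51  86]
 [ 36  53  86]
 [ 40  55  86]
 [ 32  49  80]
 [ 29  44  74]
 [ 32  47  75]
 [ 27  44  69]
 [ 33  46  69]
 [ 36  47  66]
 [ 48  56  71]
 [ 65  70  78]
 [ 80  84  88]
 [ 90  94  98]
 [106 108 109]]
```

View pics/g.png

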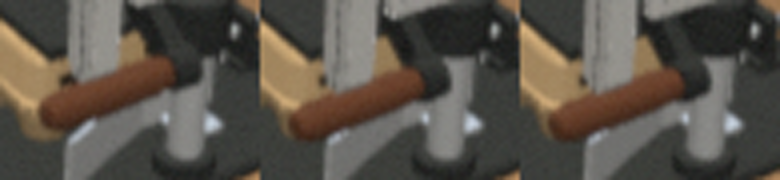

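```bash
python3 -c "
from h import *
f=lambda x,y,z:(proj('side',np.r_[RP@np.array([x,y])+TP,z])[0]-[349.6,244.6])*4
print('tip',f(-.111,-.144,.1528))
for a in(1.141,1.207,1.25,1.31):
  al=np.radians(37.5)-a; y=-.17*np.cos(al); z=.23+.17*np.sin(al)
  print(a,z,f(-.143,y,z),f(-.053,y,z),f(-.111,y,z+.012))
g=[cv2.resize(cv2.imread(f'pics/side{n}.png')[245:290,350:415],None,fx=10,fy=10,interpolation=cv2.INTER_CUBIC) for n in(14,16)]
cv2.imwrite('pics/g2.png',cv2.resize(np.vstack(g),(520,720)))
"
```

```text
tip [86.7441 89.0318]
1.141 0.15051884603146343 [ 47.7108 114.5295] [172.3267  67.5819] [93.7131 80.8416]
1.207 0.14078090474116325 [ 41.7016 123.1764] [165.6994  76.2922] [87.4415 89.6587]
1.25 0.13464291562749608 [ 37.5102 128.1708] [161.1059  81.3484] [83.0783 94.7692]
1.31 0.12637532624748568 [ 31.322  134.2886] [154.3591  87.5787] [ 76.6499 101.0549]
```

View pics/g2.png

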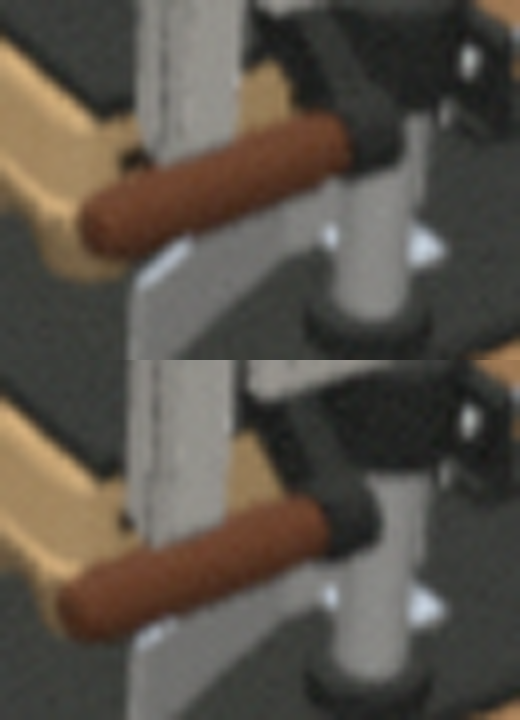

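step_arm --rows '[1,0,0.15,0.3,0,1,0,0.15,0.3,0,1,0,0,0,0]'

```text
t: 17.05
eef_pos: [0.5713, -0.0208, 0.1465]
eef_rot: [-3.096, -0.04, -2.996]
wrist_force: [0.8, 0.3, 0.3]
width: 0.004
```

```bash
cat > lv.py <<'E'
from h import *
import sys
n=int(sys.argv[1]); where()
cv2.imwrite(f'pics/side{n}.png',vision.get_image('side')[:,:,::-1])
g=[cv2.resize(cv2.imread(f'pics/side{m}.png')[245:290,350:415],None,fx=8,fy=8,interpolation=cv2.INTER_CUBIC) for m in(n-1,n)]
cv2.imwrite(f'pics/g{n}.png',np.vstack(g))
E
python3 lv.py 17
```

```text
t17.05 press xyz [-0.1114 -0.1414  0.1465] yawrel 3.1328021947637894 F(press) [0.8551 0.1872 0.2885] w 0.004459623677173108 q [-0.2066  0.1456  1.7863 -0.0598  1.2326 -1.903 ]
```

View pics/g17.png

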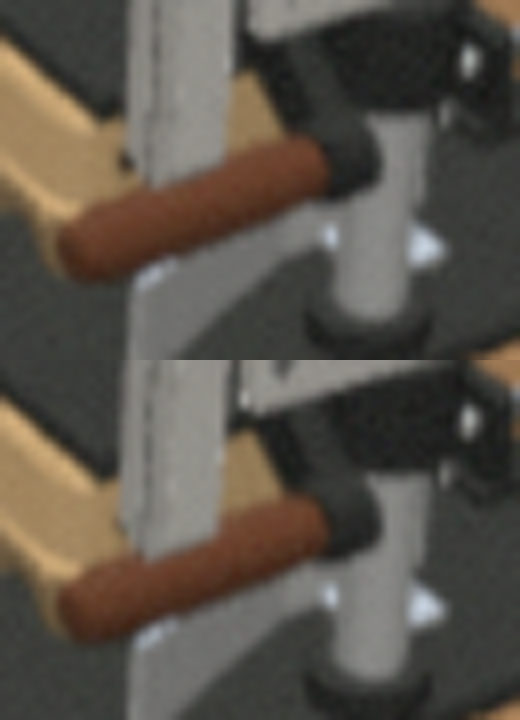

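```bash
python3 -c "
from h import *
f=lambda x,y,z:(proj('side',np.r_[RP@np.array([x,y])+TP,z])[0])
for x in(-.143,-.098,-.06): print('up',f(x,-.135,.334),'lock',f(x,-.133,.124),'mid?',f(x,-.17*np.cos(.553),.23-.17*np.sin(.553)))
a=cv2.imread('pics/side0.png')[170:230,330:430]
cv2.imwrite('pics/g0.png',cv2.resize(a,None,fx=8,fy=8,interpolation=cv2.INTER_CUBIC))
"
```

```text
up [360.4576 201.5724] lock [356.9774 278.5972] mid? [360.0136 275.4093]
up [377.2893 196.2705] lock [372.541  272.6852] mid? [375.7212 269.47  ]
up [391.1292 191.9111] lock [385.365 267.814] mid? [388.66   264.5777]
```

View pics/g0.png

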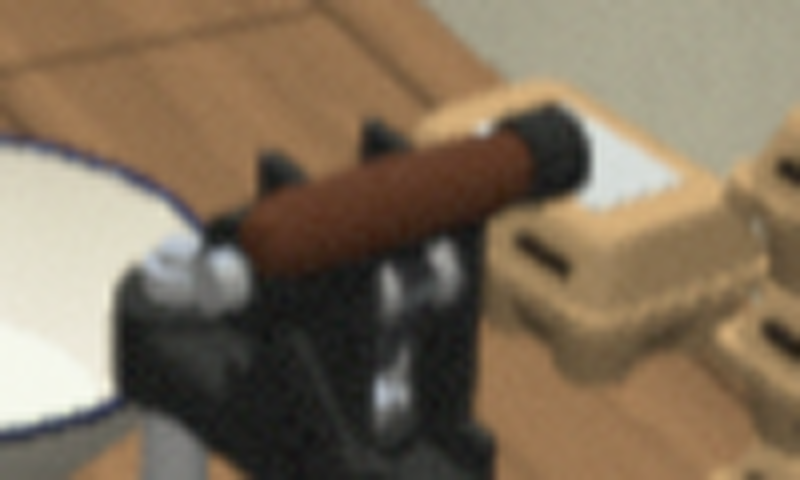

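step_arm --rows '[1,0,0,-1,0,1,0,0,-3,0,1,0,0,-4.5,0,1,0,0,-4.5,0,1,0,-2,-4.5,0,1,1,-3,-4,0,1,2,-3,0,0,1,0,0,0,0]'

```text
t: 17.9
eef_pos: [0.56, -0.0932, 0.3777]
eef_rot: [-3.093, -0.038, -2.993]
wrist_force: [0.1, 0.2, -0.6]
width: 0.006
```

```bash
python3 lv.py 18; python3 -c "
from h import *
strip(18)
a=cv2.imread('pics/top18.png')[140:330,220:420]; b=cv2.imread('pics/side18.png')[150:340,270:470]
cv2.imwrite('pics/e18.png',cv2.resize(np.hstack([a,b]),None,fx=2,fy=2,interpolation=cv2.INTER_CUBIC))
"
```

```text
t17.90 press xyz [-0.1337 -0.2111  0.3777] yawrel 3.13573977765288 F(press) [ 0.1011  0.1988 -0.5652] w 0.005873205163751761 q [-0.334  -0.0207  1.5385 -0.0609  1.6352 -2.0575]
strip 21.816142973753823
```

View pics/e18.png

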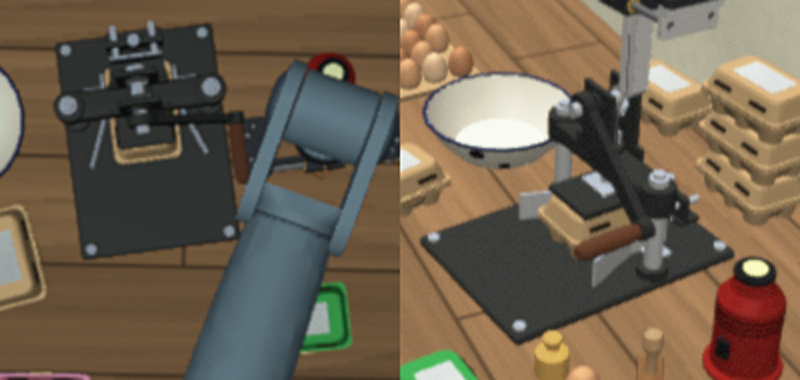

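View pics/g18.png

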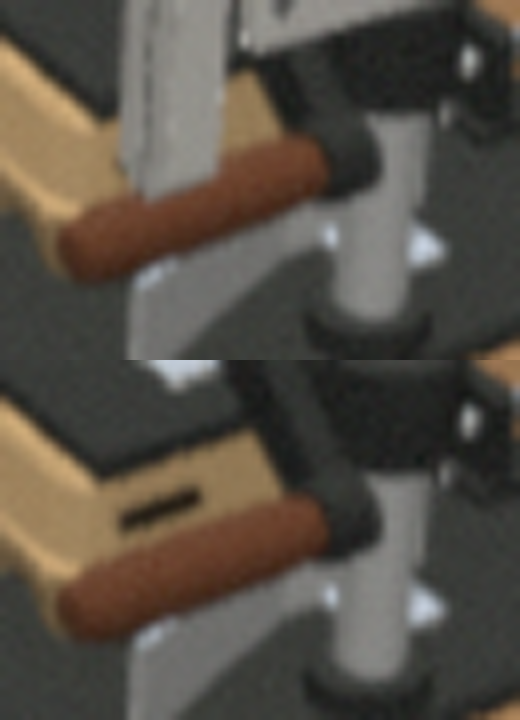

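step_arm --rows '[1,0,0,0,0,1,0,0,0,0,1,0,0,0,0,1,0,0,0,0,1,0,0,0,0,1,0,0,0,0]'

```text
t: 18.6
eef_pos: [0.5605, -0.087, 0.3732]
eef_rot: [-3.098, -0.044, -2.986]
wrist_force: [-1.2, -0.2, 0.2]
width: 0.01
```

```bash
python3 -c "
from h import *
where();strip(19)
s=vision.get_image('side')[:,:,::-1];a=cv2.imread('pics/side18.png')[245:290,350:415]
print('handle diff',np.abs(s[245:290,350:415].astype(int)-a).mean())
g=lambda n:cv2.cvtColor(cv2.imread(f'pics/top{n}.png'),cv2.COLOR_BGR2GRAY)[205:235,275:315].astype(np.float32)
print('box shift px',cv2.phaseCorrelate(g(12)[:20],g(19)[:20],cv2.createHanningWindow((40,20),cv2.CV_32F)))
f=lambda n:cv2.imread(f'pics/top{n}.png').astype(int)
t=f(0);u=f(19)
for nm,(x,y) in dict(weight=(356,252),cup=(387,254),spare=(222,268),basin=(193,202)).items(): print(nm,np.abs(t[y-18:y+18,x-14:x+14]-u[y-18:y+18,x-14:x+14]).mean())
print(job.hand_in())
"
```

```text
t18.60 press xyz [-0.1323 -0.2051  0.3732] yawrel 3.143205139009804 F(press) [-1.1966 -0.0306  0.209 ] w 0.009526658002824694 q [-0.3243 -0.0163  1.542  -0.0588  1.6351 -2.0549]
strip 21.81485759247316
handle diff 2.1165811965811967
box shift px ((0.03999862104838314, 0.2345215215391434), 0.8902194726467133)
weight 35.18452380952381
cup 23.232142857142858
spare 0.7595899470899471
basin 0.8984788359788359
the job is handed in; nothing more can be done
None
```

The egg box is against the back stop, the lever is over centre and has stayed down on its own, and I handed the job in at about 18.7 s with the robot touching nothing.

- **Box:** I slid it in with two spread fingers, then pushed with one finger at its middle until it met the pad. Up to about 16 N squeezed the pad an estimated 1–2 mm. It sat square between the guides, to about 0.01 rad by picture, and I backed off slowly.
- **Lever:** I pushed the grip down from above with shut fingers, with readings of no more than about 8 N. I stopped once the force vanished and lifted off. The handle did not move in later pictures, and the platen looks seated on the lid.

**Last checks:**
- **Pad:** a pale strip on it stayed slightly displaced, roughly 0.4 mm. So the box still bears on the pad, but the pad sprang back most of the way when I withdrew.
- **Box drift:** the box area moved about 0.2 px between before and after the lever, which the platen and lever moving there may explain.
- **Lever angle:** measured off the picture it came out between about 1.21 and 1.26 rad, where I expected 1.31. I took it as locked because the handle stayed still and the fingertip passed below where the handle would have been at 1.21.
- **Bystanders:** the spare box and basin were unchanged. The brass weight and egg cup failed the picture comparison, most likely because the arm blocked that part of the view. The weight and stamp looked in place in the side view, but I did not measure those, the egg cup or the candler.
- **Tool tilt:** the tool tilted up to about 4 degrees during the pushes. I saw no effect on the scene.

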